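Load a round blank for drilling

TASK

Get the next workpiece ready for drilling: first stand the plain round white blank in the larger aluminium pot, while that pot is still on the bench. Then put the pot, with the blank in it, into the larger steel ring on the blue machine plate, so that it sits flat on the plate inside the ring with everything upright.

Things in the scene. Friction and masses are not known exactly. Their poses are not given: they have to be found in the camera images.
- blank_center (a point): A plain solid white plastic cylinder, 30 mm diameter, 62 mm high, 60 g, standing loose on the bench. The point is its centre, 31 mm above its foot; z is its axis. White bystanders that are not it: a square block (34 x 34 x 62 mm), a low disc (48 mm diameter, 20 mm high) and a thin stem (20 mm) on a round flange (52 mm), 55 mm high in all.
- pot_center (a point): Round open-topped aluminium cup, 58 mm outside diameter, 50 mm bore, 36 mm high, floor 5 mm thick, 180 g, standing mouth up and loose on the bench. The point is on its axis, half-way up (18 mm above its underside); z is up. The blank has 10 mm play all round in it and sticks out 31 mm. A narrower pot (40 mm outside, 26 mm bore, same height) stands nearby: not it.
- socket (a point): The larger of two low steel rings on a blue plate (160 x 260 x 20 mm) fixed to the bench: 90 mm outside, 78 mm inside diameter, 10 mm high; the pot has 10 mm play all round. The point is the ring's centre on the plate's top face, 20 mm above the bench; z is up, -y points to the smaller ring (50 mm inside), 130 mm away, too small for the pot.
Things that resemble listed ones, but are neither listed nor needed, are in the scene too. Leave any orange or yellow look-alike of the part that bears pot_center alone. What is shaped like the part that bears blank_center but green is not meant.

How it is judged:
On the way:
1. the blank stands home in the larger pot while the pot is still away from the ring, on the bench (horizontal distance between blank_center and pot_center below 0.014 m and z of blank_center in the frame of pot_center between 0.012 and 0.023 m and angle between each of blank_center, pot_center's own z axis and vertical below 0.175 rad and horizontal distance between pot_center and socket above 0.07 m and height (world z) of pot_center below 0.03 m), for 0.2 s.
At the end, for the whole second after the job is handed in: The blank stands upright (within 10 degrees) on the floor of the larger pot (within 5 mm of fully down, axes within 14 mm), and the pot stands upright (within 10 degrees) inside the larger ring, on the plate (within 5 mm of fully down, centres within 14 mm) (horizontal distance between blank_center and pot_center below 0.014 m and z of blank_center in the frame of pot_center between 0.012 and 0.023 m and angle between each of blank_center, pot_center's own z axis and vertical below 0.175 rad and horizontal distance between pot_center and socket below 0.014 m and z of pot_center in the frame of socket below 0.023 m); the robot touches nothing.
It also fails if it takes over 51 s, if anything falls off the work surface, if the arm or the gripper's body presses on something with over 40 N, if the wrist force passes 120 N, or if a joint passes its speed limit or range.

ROBOT

A 6-joint arm with a two-finger parallel gripper is mounted at the origin on the work surface. World frame = base frame: x ahead of the robot, y to its left, z up, the work surface at z = 0. Lengths are in m, angles in rad, forces in N, time in s.
With the tool pointing down it reaches from about 0.35 to 0.975 m from the base axis. Payload 17.4 kg.
Tool frame: the origin (TCP) lies midway between the tips of the shut fingers; the grasp point (between the pads) lies 19 mm behind it (robot.tcp_to_grasp is the distance from the TCP to the grasp point, in m); z points along the fingers, y is the direction in which the jaws open and shut (so a half turn about z gives the same grasp; the last joint's range is limited). The gripper opens to 85 mm and grips with 20 to 120 N. Pads are 22 mm wide; open, the fingers measure 114 mm over their backs; the gripper's body (76 mm by 85 mm) begins 54 mm behind the grasp point. The pads swing forward as they close: fully open they stand 13 mm farther back than shut.
Start: joints at [1.082, 0.116, 1.442, -0, 1.584, -0.038], TCP at [0.294, 0.608, 0.231] pointing down, gripper open.
Joint ranges: [-2.83, 2.83], [-0.83, 2.19], [0.07, 2.5], [-1.14, 4.28], [0.01, 3], [-2.97, 2.97]. Speed limits (rad/s): [1.89, 1.89, 2.22, 3.14, 3.14, 3.14].

INTERFACE

Orientations are given as a 3x3 rotation matrix whose columns are the frame's x, y, z axes.
In Python, from rig import sensors, eyes, robot gives the robot as it stands.
- The arm moves only by the shell command python3 -m inch 'ROWS' [FORCE]. ROWS is text: rows parted by semicolons, each of 7 numbers parted by spaces: the shift along the world's x, y, z in mm, then the turn, a rotation vector about the world's x, y, z in degrees, then the closure, from 0 (fully open) to 1 (shut). A call has exactly 10 rows; each row shifts and turns the commanded pose from where the row before left it; what a row does not reach is not made up. A row lasts 1/10 s, in which the tool goes at most 50 mm and 8.59 degrees, less where a joint would pass 70% of its speed; a pose out of reach is approached as far as the arm can. A call is refused whole if a number of a shift passes 50 or a number of a turn 8.59, either way. A call with a gripper value outside its range is refused whole. The fingers move at their own pace and stop on an object; FORCE is the grip in N (left out, the last holds). Time passes only in rows, so rows that do not move let the fingers close, or fill a call up. It gives the time, the measured TCP pose, the force and the opening at its end, in the units of the state.
- sensors.get_state(): the state, without advancing time (a new reading comes with each control period).
- eyes.snapshot(name): name is "side" or "top" or "wrist"; returns the picture (384x512x3 uint8, red, green, blue); there is no depth.
- eyes.camera_info(name): a dict with "K" (3x3 intrinsics, pixels), "rvec" (rotation vector, rad) and "tvec" (3), from world to camera coordinates, as OpenCV has them. Camera axes: x right, y down, z forward; pixel columns grow to the right and rows downward; lengths in m; the calibration is good to about 2 mm. A picture is of the moment at which its call begins: read the wrist's pose just before it. camera_info takes no time and is no camera call; for the wrist camera it gives the pose at the moment of the call.
- robot.job_done(): hands the job in, once; it reports no verdict.
The state is a dict: "t": time; "joint_positions": joint angles; "dq": joint speeds; "effort": joint torques, N m; "ee_pos": TCP position; "tool_rot": TCP orientation; "force": force on the tool from outside, world axes, zero at the start; "moment": the same for the moment, N m; "grip_width": opening from 0.0 (shut) to 1.0 (fully open).
Only numpy, scipy, OpenCV 4.12 (cv2) and the standard library are available. Lean on these libraries where they do the work, as an engineer would, in place of code of your own. Each camera call takes 0.05 s, during which the arm holds its last target.

## Working session

There is one attempt and no reset: what is moved stays moved. The work goes in short steps, Python scripts to look and compute and a shell command to move; the robot and the scene stay as the last step left them, time stands still between calls to the robot, and variables do not carry over. Pictures are saved under pics/ and viewed, and the job is handed in when it is done.

```bash
ls; mkdir -p pics; python3 - <<'E'
from rig import sensors, eyes, robot
import cv2,numpy as np
s=sensors.get_state();print(s['t'],s['ee_pos'],s['tool_rot'],s['grip_width'],robot.tcp_to_grasp)
for n in('top','side'):
    im=eyes.snapshot(n);cv2.imwrite(f'pics/{n}0.png',cv2.cvtColor(im,cv2.COLOR_RGB2BGR))
    c=eyes.camera_info(n);R=cv2.Rodrigues(np.array(c['rvec']))[0];print(n,np.round(c['K'],1).tolist(),(-R.T@np.array(c['tvec']).ravel()).round(3),R.round(2).tolist())
E
```

```text
pics
0.0 [0.29399986 0.60740247 0.23054592] [[-9.00077894e-01  4.35728649e-01 -5.74157568e-04]
 [ 4.35729020e-01  9.00077341e-01 -1.00076737e-03]
 [ 8.07232016e-05 -1.15094570e-03 -9.99999334e-01]] 1.000572810330381 0.0187
top [[385.7, 0.0, 250.2], [0.0, 385.7, 189.0], [0.0, 0.0, 1.0]] [0.433 0.016 0.931] [[0.01, -1.0, 0.02], [-1.0, -0.01, -0.06], [0.06, -0.02, -1.0]]
side [[429.7, 0.0, 250.7], [0.0, 429.7, 193.2], [0.0, 0.0, 1.0]] [0.916 0.737 0.769] [[-0.86, 0.51, 0.02], [0.32, 0.56, -0.76], [-0.4, -0.65, -0.65]]
```

View pics/top0.png

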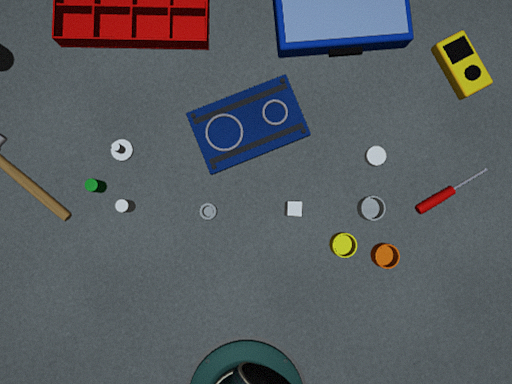

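View pics/side0.png

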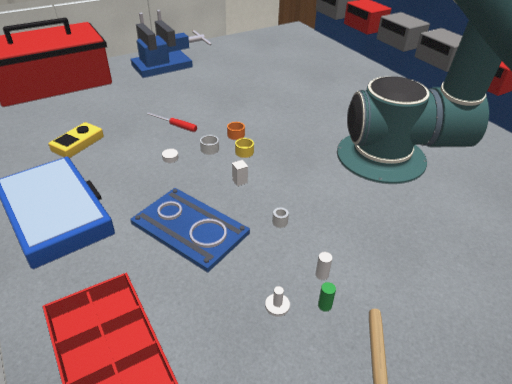

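Candidates in the top view:
- **White things:** (122,205) is a round-topped tall cylinder. (294,209) is square, (376,156) is a low disc and (122,150) is a stem on a flange. (93,185) is green. The blank is (122,205), side view (324,265).
- **Pots:** grey (373,207) is the larger one and (208,211) is narrow. Yellow (344,245) and orange (386,256) are to be left alone.
- **Rings:** (224,132) is the larger one and (275,112) is smaller.

Next I confirm these in enlarged crops and measure them.

```bash
cat > h.py <<'E'
import cv2,numpy as np
from rig import sensors, eyes, robot
def cam(n):
    c=eyes.camera_info(n);R=cv2.Rodrigues(np.array(c['rvec']))[0];t=np.array(c['tvec']).ravel();return np.array(c['K']),R,t
def plane(n,u,v,z,c=None):
    K,R,t=c or cam(n);o=-R.T@t;d=R.T@np.linalg.solve(K,[u,v,1.]);return o+d*(z-o[2])/d[2]
def proj(n,p,c=None):
    K,R,t=c or cam(n);q=K@(R@np.array(p)+t);return q[:2]/q[2]
E
python3 - <<'E'
from h import *
im=cv2.imread('pics/top0.png');sd=cv2.imread('pics/side0.png')
def crop(i,u,v,r=28): return cv2.resize(i[v-r:v+r,u-r:u+r],(260,260),interpolation=cv2.INTER_CUBIC)
cv2.imwrite('pics/crops0.png',np.vstack([np.hstack([crop(im,122,205),crop(im,373,207),crop(im,224,132)]),np.hstack([crop(sd,324,265),crop(sd,209,145),crop(sd,208,232)])]))
g=cv2.cvtColor(im,cv2.COLOR_BGR2HSV)
# blobs: unsaturated and bright
for name,I in(('top',im),('side',sd)):
    h=cv2.cvtColor(I,cv2.COLOR_BGR2HSV)
    m=((h[...,1]<50)&(h[...,2]>135)).astype(np.uint8)
    for c in cv2.findContours(m,cv2.RETR_EXTERNAL,cv2.CHAIN_APPROX_NONE)[0]:
        if 60<cv2.contourArea(c)<1800 :
            e=cv2.fitEllipse(c);print(name,np.round(e[0],1),np.round(e[1],1),'bbox',cv2.boundingRect(c), [plane(name,*e[0],z).round(3)[:2].tolist() for z in(.03,.036,.062)])
E
```

```text
top [207.3 210.8] [15.3 15.5] bbox (200, 203, 16, 16) [[0.437, 0.094], [0.437, 0.094], [0.437, 0.091]]
top [294.5 208.3] [15.8 17.1] bbox (287, 201, 15, 16) [[0.444, -0.109], [0.444, -0.108], [0.444, -0.105]]
top [121.1 205.1] [12.4 12.7] bbox (115, 199, 13, 14) [[0.448, 0.294], [0.448, 0.292], [0.448, 0.284]]
top [373.2 207.8] [23.  23.7] bbox (362, 196, 24, 25) [[0.447, -0.295], [0.447, -0.293], [0.446, -0.284]]
top [376.2 155.2] [18.4 19.2] bbox (367, 146, 20, 20) [[0.571, -0.303], [0.57, -0.301], [0.566, -0.292]]
top [121.1 149.4] [21.  21.1] bbox (111, 139, 22, 22) [[0.578, 0.297], [0.577, 0.295], [0.573, 0.287]]
top [223.8 131.8] [35.2 36.3] bbox (206, 114, 37, 36) [[0.623, 0.058], [0.622, 0.058], [0.616, 0.056]]
top [274.8 111.6] [23.4 24.1] bbox (263, 100, 25, 24) [[0.673, -0.062], [0.671, -0.062], [0.664, -0.059]]
side [382.9 140.2] [37.7 63.3] bbox (357, 145, 58, 17) [[-0.032, -0.031], [-0.025, -0.025], [0.009, 0.002]]
side [445.2  36.4] [12.1 39.4] bbox (423, 29, 39, 18) [[-0.941, -0.56], [-0.926, -0.55], [-0.86, -0.504]]
side [405.1  19.8] [10.5 39.7] bbox (382, 13, 46, 15) [[-0.945, -0.825], [-0.93, -0.812], [-0.865, -0.757]]
```

View pics/crops0.png

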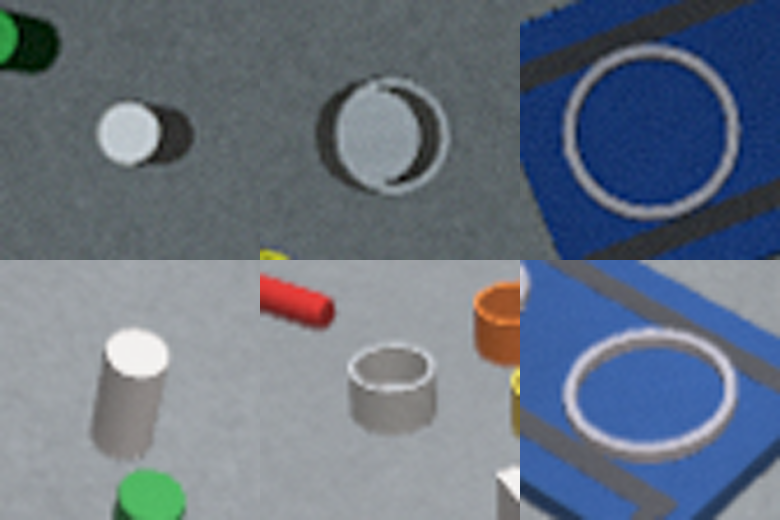

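```bash
python3 - <<'E'
from h import *
for n,p in dict(blanktop=(.448,.285,.062),blankfoot=(.448,.285,0),pottop=(.447,-.293,.036),ring=(.623,.058,.03)).items(): print(n,proj('side',p).round(1))
sd=cv2.imread('pics/side0.png');h=cv2.cvtColor(sd,cv2.COLOR_BGR2HSV)
def blob(m,box,n,z):
    u,v,w,hh=box;mm=np.zeros_like(m);mm[v:v+hh,u:u+w]=m[v:v+hh,u:u+w]
    c=max(cv2.findContours(mm,0,1)[0],key=cv2.contourArea);e=cv2.fitEllipse(c);print(n,np.round(e[0],1),np.round(e[1],1),plane('side',*e[0],z).round(3))
v=h[...,2]
blob((v>215).astype(np.uint8),(310,248,30,36),'blanktop',.062)
blob(((h[...,1]<60)&(v>120)).astype(np.uint8),(185,212,48,40),'ring',.03)
blob((v>185).astype(np.uint8),(195,130,28,28),'potrim',.036)
E
```

```text
blanktop [325.5 256.5]
blankfoot [321.9 274.8]
pottop [209.1 139. ]
ring [207.9 230.5]
blanktop [325.1 256.6] [ 9.1 12.7] [0.449 0.285 0.062]
ring [208.1 232.3] [27.8 36.3] [0.625 0.064 0.03 ]
potrim [211.  140.7] [ 8.5 13.7] [ 0.446 -0.282  0.036]
```

```bash
python3 -m inch '19 -40 -5 0 0 6.5 0;19 -40 -10 0 0 6.5 0;19 -40 -15 0 0 6.5 0;19 -40 -15 0 0 6.3 0;19 -40 -15 0 0 0 0;19 -40 -15 0 0 0 0;20 -41 -15 0 0 0 0;20 -41 -15 0 0 0 0;0 0 0 0 0 0 0;0 0 0 0 0 0 0' 30
python3 - <<'E'
from h import *
s=sensors.get_state();c=cam('wrist');print(s['t'],s['ee_pos'].round(4) if hasattr(s['ee_pos'],'round') else s['ee_pos'],np.round(s['tool_rot'],3).tolist(), s['joint_positions'])
im=eyes.snapshot('wrist');cv2.imwrite('pics/w1.png',im[...,::-1])
print('cam',(-c[1].T@c[2]).round(3),'blank top expected',proj('wrist',(.448,.285,.062),c))
E
```

```text
t: 1.1
ee_pos: [0.4483, 0.2848, 0.126]
tool_rot: [[-1.0, 0.003, -0.001], [0.003, 1.0, -0.0], [0.001, -0.0, -1.0]]
force: [0.2, 0.6, 0.4]
grip_width: 0.995
1.1 [0.4483 0.2848 0.126 ] [[-1.0, 0.003, -0.001], [0.003, 1.0, -0.0], [0.001, -0.0, -1.0]] [ 5.17896002e-01 -1.51952913e-01  1.87795826e+00  2.00007387e-04
  1.41623149e+00 -1.05031836e+00]
cam [0.37  0.284 0.269] blank top expected [255.93137128 206.46876725]
```

View pics/w1.png

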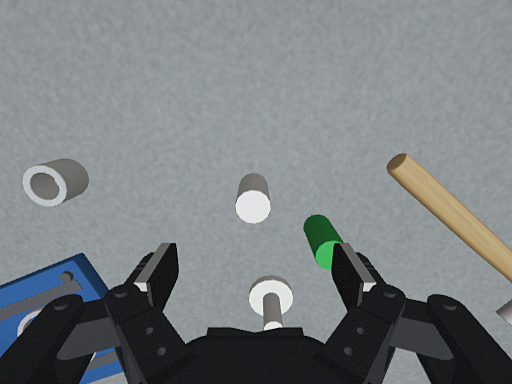

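The wrist view shows the blank's top at (253,206), against a predicted (256,206), so the position agrees within about 1.5 mm. The green look-alike is at (325,240), clear of the fingers. I descend and grasp.

```bash
python3 -m inch '0 0 -25 0 0 0 0;0 0 -25 0 0 0 0;0 0 -25 0 0 0 0;0 0 -16 0 0 0 0;0 0 0 0 0 0 0.3;0 0 0 0 0 0 0.5;0 0 0 0 0 0 0.7;0 0 0 0 0 0 0.9;0 0 0 0 0 0 1;0 0 0 0 0 0 1' 30
python3 -m inch '0 0 30 0 0 0 1;0 0 30 0 0 0 1;0 0 15 0 0 0 1;0 -20 0 0 0 0 1;0 -40 0 0 0 0 1;0 -50 0 0 0 0 1;0 -50 0 0 0 0 1;0 -50 0 0 0 0 1;0 -40 0 0 0 0 1;0 -30 0 0 0 0 1'
python3 - <<'E'
from h import *
s=sensors.get_state();im=eyes.snapshot('wrist');cv2.imwrite('pics/w2.png',im[...,::-1])
E
```

```text
t: 2.15
ee_pos: [0.4487, 0.2858, 0.0365]
tool_rot: [[-1.0, 0.001, 0.002], [0.001, 1.0, 0.001], [-0.002, 0.001, -1.0]]
force: [-0.5, -0.1, 6.7]
grip_width: 0.338
t: 3.15
ee_pos: [0.4476, 0.0033, 0.1101]
tool_rot: [[-1.0, 0.002, 0.0], [0.002, 1.0, -0.0], [-0.0, -0.0, -1.0]]
force: [0.3, 0.3, -1.3]
grip_width: 0.347
```

View pics/w2.png

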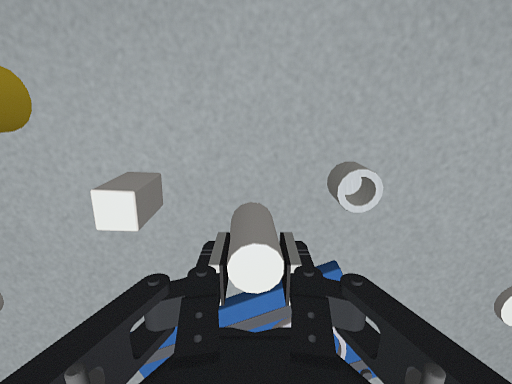

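The blank is held: opening 0.347, about 29.5 mm, seen at (255,260) upright. I raise it to clear the square block on the path and stop short of the pot to measure it.

```bash
python3 -m inch '0 0 20 0 0 0 1;0 -20 10 0 0 0 1;0 -40 0 0 0 0 1;0 -50 0 0 0 0 1;0 -50 0 0 0 0 1;0 -30 0 0 0 0 1;0 0 0 0 0 0 1;0 0 0 0 0 0 1;0 0 0 0 0 0 1;0 0 0 0 0 0 1'
python3 - <<'E'
from h import *
s=sensors.get_state();c=cam('wrist');im=eyes.snapshot('wrist');cv2.imwrite('pics/w3.png',im[...,::-1])
print(s['t'],'pot rim exp',proj('wrist',(.447,-.293,.036),c).round(1),'foot',proj('wrist',(.447,-.293,0),c).round(1), proj('wrist',(.447,-.318,.036),c).round(1))
np.savez('w3.npz',K=c[0],R=c[1],t=c[2])
E
```

```text
t: 4.2
ee_pos: [0.4482, -0.1835, 0.1403]
tool_rot: [[-1.0, -0.001, 0.0], [-0.001, 1.0, 0.0], [-0.0, 0.0, -1.0]]
force: [-0.7, -0.2, -0.3]
grip_width: 0.343
4.2 pot rim exp [142.9 190.7] foot [156. 181.] [117.2 190.7]
```

View pics/w3.png

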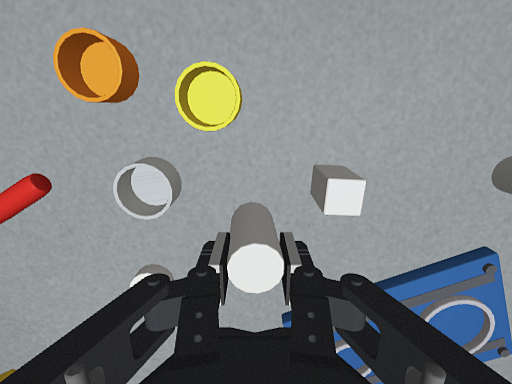

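The pot rim is at (143,190), against a predicted (143,191), so the larger grey pot is at (0.447, -0.293). I move over it and check the alignment before lowering.

```bash
python3 -m inch '0 -30 0 0 0 0 1;0 -45 0 0 0 0 1;-1 -30 0 0 0 0 1;0 -5 0 0 0 0 1;0 0 -10 0 0 0 1;0 0 -15 0 0 0 1;0 0 -15 0 0 0 1;0 0 -10 0 0 0 1;0 0 0 0 0 0 1;0 0 0 0 0 0 1'
python3 - <<'E'
from h import *
s=sensors.get_state();c=cam('wrist');p=s['ee_pos']
for n in('wrist','side','top'):
    im=eyes.snapshot(n);cv2.imwrite(f'pics/{n}4.png',im[...,::-1])
print('blanktop exp wrist',proj('wrist',(p[0],p[1],p[2]+.0255),c),'rim',proj('wrist',(.447,-.293,.036),c))
a=cv2.imread('pics/side4.png')[90:190,160:280];cv2.imwrite('pics/c4.png',np.hstack([cv2.resize(a,(400,333),interpolation=2),cv2.resize(cv2.imread('pics/wrist4.png'),(400,300))[:300].copy() if 0 else cv2.resize(cv2.imread('pics/wrist4.png'),(400,333))]))
E
```

```text
t: 5.25
ee_pos: [0.4472, -0.2942, 0.0903]
tool_rot: [[-1.0, 0.0, -0.0], [0.0, 1.0, 0.0], [0.0, 0.0, -1.0]]
force: [0.1, -0.5, -0.1]
grip_width: 0.341
blanktop exp wrist [256.20354498 269.06165686] rim [257.17623237 210.88205158]
```

View pics/c4.png

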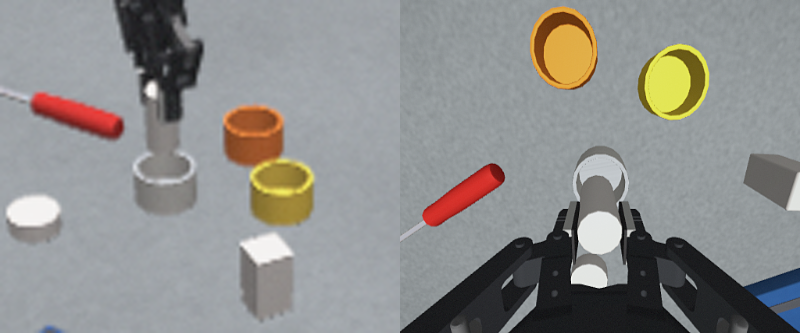

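The blank hangs over the grey pot, centred in both views. Now I lower it 47 mm, to about 1 to 2 mm above the pot floor.

```bash
python3 -m inch '0 1 -12 0 0 0 1;0 0 -12 0 0 0 1;0 0 -10 0 0 0 1;0 0 -6 0 0 0 1;0 0 -3 0 0 0 1;0 0 -2 0 0 0 1;0 0 -2 0 0 0 1;0 0 -1 0 0 0 1;0 0 0 0 0 0 1;0 0 0 0 0 0 1'
```

```text
t: 6.4
ee_pos: [0.4472, -0.2935, 0.0425]
tool_rot: [[-1.0, 0.001, 0.0], [0.001, 1.0, -0.0], [-0.0, -0.0, -1.0]]
force: [0.1, -0.5, -0.6]
grip_width: 0.342
```

```bash
python3 -m inch '0 0 -0.5 0 0 0 1;0 0 -0.5 0 0 0 1;0 0 0 0 0 0 1;0 0 0 0 0 0 0.6;0 0 0 0 0 0 0.5;0 0 0 0 0 0 0.4;0 0 0 0 0 0 0.2;0 0 0 0 0 0 0;0 0 0 0 0 0 0;0 0 0 0 0 0 0'
python3 - <<'E'
from h import *
for n in('wrist','side'):
    im=eyes.snapshot(n);cv2.imwrite(f'pics/{n}5.png',im[...,::-1])
a=cv2.imread('pics/side5.png')[90:190,160:280];cv2.imwrite('pics/c5.png',np.hstack([cv2.resize(a,(400,333),interpolation=2),cv2.resize(cv2.imread('pics/wrist5.png'),(400,333))]))
E
```

```text
t: 7.4
ee_pos: [0.4471, -0.2934, 0.0413]
tool_rot: [[-1.0, 0.0, -0.0], [0.0, 1.0, 0.0], [0.0, 0.0, -1.0]]
force: [1.0, -0.1, -0.7]
grip_width: 1.0
```

View pics/c5.png

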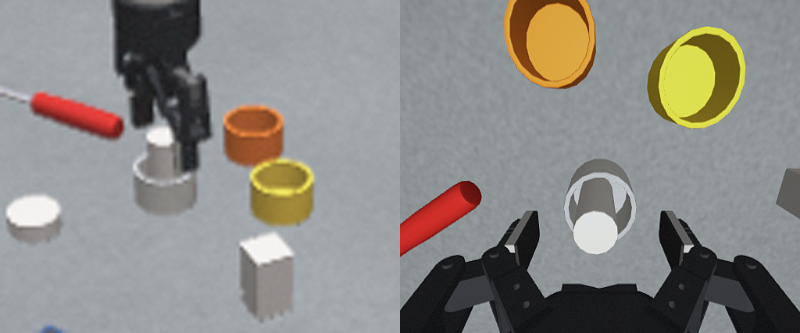

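The blank stands upright in the larger pot on the bench, top at about (593,232) in the right-hand panel. The fingers already straddle the pot, so I descend straight down and grip it.

```bash
python3 -m inch '0 0 -6 0 0 0 0;0 0 -12 0 0 0 0;0 0 -10 0 0 0 0;0 0 -5 0 0 0 0;0 0 0 0 0 0 0;0 0 0 0 0 0 0.1;0 0 0 0 0 0 0.2;0 0 0 0 0 0 0.3;0 0 0 0 0 0 0.4;0 0 0 0 0 0 0.5' 40
python3 -m inch '0 0 0 0 0 0 0.7;0 0 0 0 0 0 1;0 0 0 0 0 0 1;0 0 5 0 0 0 1;0 0 10 0 0 0 1;0 0 15 0 0 0 1;0 0 10 0 0 0 1;0 0 5 0 0 0 1;0 0 0 0 0 0 1;0 0 0 0 0 0 1' 40
python3 - <<'E'
from h import *
for n in('wrist','side'):
    im=eyes.snapshot(n);cv2.imwrite(f'pics/{n}6.png',im[...,::-1])
a=cv2.imread('pics/side6.png')[90:190,160:280];cv2.imwrite('pics/c6.png',np.hstack([cv2.resize(a,(400,333),interpolation=2),cv2.resize(cv2.imread('pics/wrist6.png'),(400,333))]))
E
```

```text
t: 8.5
ee_pos: [0.4474, -0.2936, 0.0092]
tool_rot: [[-1.0, 0.001, 0.001], [0.001, 1.0, -0.0], [-0.001, -0.0, -1.0]]
force: [-1.5, 1.5, 6.6]
grip_width: 0.662
t: 9.5
ee_pos: [0.447, -0.2934, 0.0531]
tool_rot: [[-1.0, 0.001, -0.0], [0.001, 1.0, 0.0], [0.0, 0.0, -1.0]]
force: [-0.1, 0.4, -3.4]
grip_width: 0.663
```

View pics/c6.png

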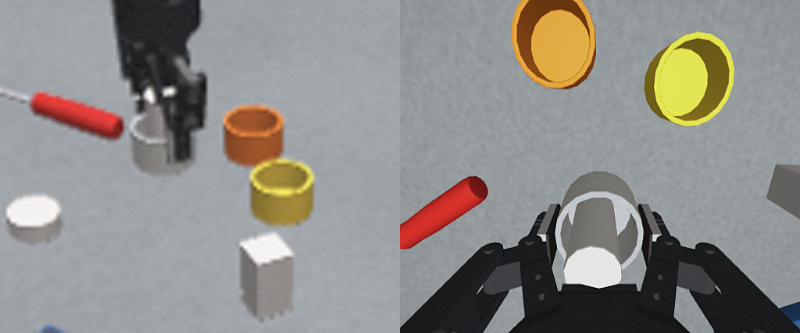

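The pot is gripped: opening 0.663, about 56 mm, with the blank still upright inside. I carry it smoothly to beside the ring and re-measure the ring.

```bash
python3 -m inch '5 5 10 0 0 0 1;12 16 10 0 0 0 1;18 24 10 0 0 0 1;24 32 0 0 0 0 1;28 37 0 0 0 0 1;28 37 0 0 0 0 1;24 32 0 0 0 0 1;18 24 0 0 0 0 1;13 17 0 0 0 0 1;7 9 0 0 0 0 1'
python3 -m inch '0 0 0 0 0 0 1;0 0 0 0 0 0 1;0 0 0 0 0 0 1;0 0 0 0 0 0 1;0 0 0 0 0 0 1;0 0 0 0 0 0 1;0 0 0 0 0 0 1;0 0 0 0 0 0 1;0 0 0 0 0 0 1;0 0 0 0 0 0 1'
python3 - <<'E'
from h import *
s=sensors.get_state();c=cam('wrist');im=eyes.snapshot('wrist');cv2.imwrite('pics/w7.png',im[...,::-1])
print('ring exp',proj('wrist',(.623,.058,.03),c).round(1),proj('wrist',(.625,.064,.03),c).round(1))
h=cv2.cvtColor(im,cv2.COLOR_RGB2HSV);b=im[...,::-1]
m=((h[...,1]<60)&(h[...,2]>130)).astype(np.uint8)
cc,hi=cv2.findContours(m,cv2.RETR_CCOMP,cv2.CHAIN_APPROX_NONE)
for k,q in enumerate(cc):
    if len(q)>50:
        e=cv2.fitEllipse(q);print(len(q),hi[0][k][3]>=0,np.round(e[0],1),np.round(e[1],1),plane('wrist',*e[0],.03,c).round(4))
top=eyes.snapshot('top');cv2.imwrite('pics/top7.png',top[...,::-1])
E
```

```text
t: 10.6
ee_pos: [0.625, -0.0585, 0.0835]
tool_rot: [[-1.0, -0.001, -0.0], [-0.001, 1.0, 0.0], [0.0, 0.0, -1.0]]
force: [-1.1, 0.0, -2.6]
grip_width: 0.661
t: 11.6
ee_pos: [0.6241, -0.0604, 0.0833]
tool_rot: [[-1.0, 0.0, -0.0], [0.0, 1.0, -0.0], [0.0, -0.0, -1.0]]
force: [-0.1, -0.6, -1.8]
grip_width: 0.665
ring exp [405.8 210.2] [413.  212.5]
142 False [370.2 359.9] [32.1 61.9] [0.7784 0.0504 0.03  ]
133 False [140.9 355.4] [32.1 53.2] [ 0.7728 -0.1709  0.03  ]
73 False [297.8 328.8] [15.8 33.3] [ 0.7406 -0.0215  0.03  ]
735 False [256.6 270.1] [ 96.8 145.6] [ 0.6777 -0.0597  0.03  ]
121 True [291.4 275.7] [23.2 53.2] [ 0.6833 -0.0298  0.03  ]
107 True [211.  262.6] [10.2 32.7] [ 0.6704 -0.0981  0.03  ]
309 False [404.4 207.7] [ 99.2 118.9] [0.6209 0.0565 0.03  ]
283 True [404.5 208. ] [ 86.9 105.1] [0.6211 0.0566 0.03  ]
2182 False [254.  183.3] [456.8 553. ] [ 0.6009 -0.0618  0.03  ]
```

View pics/w7.png

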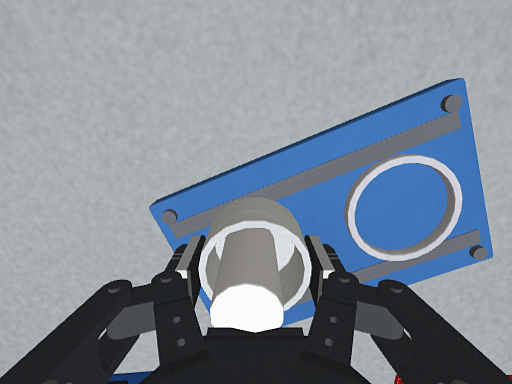

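The ring is seen at (404,208), giving (0.621, 0.057), within 2 mm of the top-camera estimate (0.623, 0.058). I use (0.622, 0.057).

```bash
python3 -m inch '0 8 0 0 0 0 1;0 18 0 0 0 0 1;-1 26 0 0 0 0 1;-1 27 0 0 0 0 1;0 20 0 0 0 0 1;0 12 0 0 0 0 1;0 6 0 0 0 0 1;0 0 -5 0 0 0 1;0 0 -10 0 0 0 1;0 0 -5 0 0 0 1'
python3 - <<'E'
from h import *
s=sensors.get_state();c=cam('wrist');p=s['ee_pos'];b=p[2]-.009
print(p.round(4),'potbottom',b,'pot rim exp side',proj('side',(p[0],p[1],b+.036)),'ring',proj('side',(.622,.057,.03)))
for n in('wrist','side'):
    im=eyes.snapshot(n);cv2.imwrite(f'pics/{n}8.png',im[...,::-1])
a=cv2.imread('pics/side8.png')[170:270,150:270];cv2.imwrite('pics/c8.png',np.hstack([cv2.resize(a,(400,333),interpolation=2),cv2.resize(cv2.imread('pics/wrist8.png'),(400,333))]))
E
```

```text
t: 12.7
ee_pos: [0.6216, 0.0559, 0.0617]
tool_rot: [[-1.0, 0.001, -0.001], [0.001, 1.0, -0.0], [0.001, -0.0, -1.0]]
force: [-0.4, 0.1, -3.2]
grip_width: 0.663
[0.6216 0.0559 0.0617] potbottom 0.052665081561889995 pot rim exp side [206.80939456 211.85764413] ring [208.05596121 230.06621855]
```

View pics/c8.png

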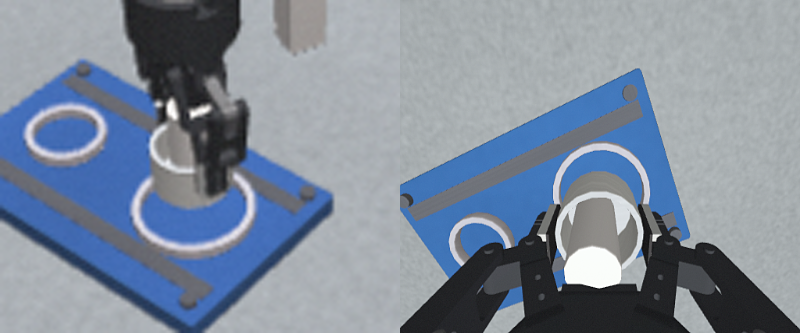

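The pot hangs over the larger ring, centred in both views. I lower it 31 mm, slowly towards the end.

```bash
python3 -m inch '0 1 -5 0 0 0 1;0 0 -7 0 0 0 1;0 0 -6 0 0 0 1;0 0 -5 0 0 0 1;0 0 -3 0 0 0 1;0 0 -2 0 0 0 1;0 0 -1 0 0 0 1;0 0 -1 0 0 0 1;0 0 0 0 0 0 1;0 0 0 0 0 0 1'
python3 -m inch '0 0 -0.5 0 0 0 1;0 0 -0.5 0 0 0 1;0 0 0 0 0 0 1;0 0 0 0 0 0 1;0 0 0 0 0 0 1;0 0 0 0 0 0 1;0 0 0 0 0 0 1;0 0 0 0 0 0 1;0 0 0 0 0 0 1;0 0 0 0 0 0 1'
python3 - <<'E'
from h import *
for n in('wrist','side'):
    im=eyes.snapshot(n);cv2.imwrite(f'pics/{n}9.png',im[...,::-1])
a=cv2.imread('pics/side9.png')[170:270,150:270];cv2.imwrite('pics/c9.png',np.hstack([cv2.resize(a,(400,333),interpolation=2),cv2.resize(cv2.imread('pics/wrist9.png'),(400,333))]))
E
```

```text
t: 13.8
ee_pos: [0.6222, 0.0576, 0.0335]
tool_rot: [[-1.0, 0.001, 0.0], [0.001, 1.0, 0.0], [-0.0, 0.0, -1.0]]
force: [0.3, 0.5, -2.4]
grip_width: 0.665
t: 14.8
ee_pos: [0.6221, 0.0576, 0.0323]
tool_rot: [[-1.0, 0.001, -0.0], [0.001, 1.0, 0.0], [0.0, 0.0, -1.0]]
force: [0.4, -0.8, -2.7]
grip_width: 0.665
```

View pics/c9.png

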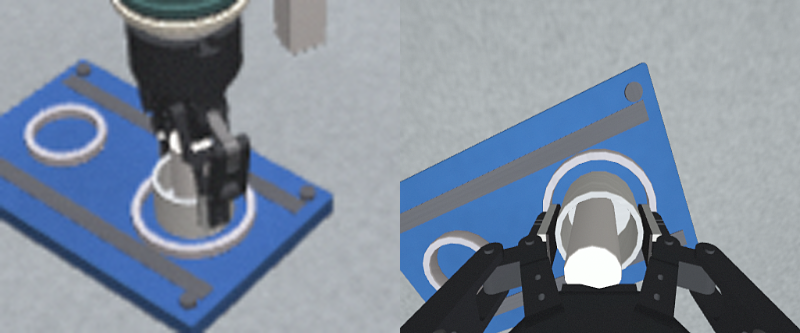

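Still about 3 mm above the plate, with no contact: force_z is -2.7 N, which is the load's weight. I lower further.

```bash
python3 -m inch '0 0 -0.5 0 0 0 1;0 0 -0.5 0 0 0 1;0 0 -0.5 0 0 0 1;0 0 -0.5 0 0 0 1;0 0 -0.5 0 0 0 1;0 0 0 0 0 0 1;0 0 0 0 0 0 1;0 0 0 0 0 0 1;0 0 0 0 0 0 1;0 0 0 0 0 0 1'
```

```text
t: 15.9
ee_pos: [0.6221, 0.0576, 0.0298]
tool_rot: [[-1.0, 0.0, 0.0], [0.0, 1.0, 0.0], [-0.0, 0.0, -1.0]]
force: [-0.0, -0.1, -1.5]
grip_width: 0.666
```

```bash
python3 -m inch '0 0 -0.5 0 0 0 1;0 0 -0.5 0 0 0 1;0 0 -0.3 0 0 0 1;0 0 0 0 0 0 1;0 0 0 0 0 0 1;0 0 0 0 0 0 1;0 0 0 0 0 0 1;0 0 0 0 0 0 1;0 0 0 0 0 0 1;0 0 0 0 0 0 1'
```

```text
t: 16.9
ee_pos: [0.6221, 0.0576, 0.0292]
tool_rot: [[-1.0, 0.0, 0.0], [0.0, 1.0, -0.0], [-0.0, -0.0, -1.0]]
force: [-4.2, -0.7, 6.0]
grip_width: 0.667
```

The pot is on the plate: contact of about 6 N at the expected height, 0.0292. I release gently, rise straight up and check.

```bash
python3 -m inch '0 0 0 0 0 0 0.3;0 0 0 0 0 0 0.25;0 0 0 0 0 0 0.2;0 0 0 0 0 0 0.1;0 0 0 0 0 0 0;0 0 0 0 0 0 0;0 0 0 0 0 0 0;0 0 5 0 0 0 0;0 0 10 0 0 0 0;0 0 15 0 0 0 0' 
python3 -m inch '0 0 30 0 0 0 0;0 0 40 0 0 0 0;0 0 40 0 0 0 0;-20 -40 10 0 0 0 0;-20 -45 0 0 0 0 0;-20 -45 0 0 0 0 0;-20 -45 0 0 0 0 0;-20 -45 0 0 0 0 0;0 0 0 0 0 0 0;0 0 0 0 0 0 0'
python3 - <<'E'
from h import *
ims={}
for n in('top','side'):
    im=eyes.snapshot(n);cv2.imwrite(f'pics/{n}10.png',im[...,::-1]);ims[n]=im[...,::-1]
print('exp pot rim/blank top for socket: top',proj('top',(.622,.057,.056)),proj('top',(.622,.057,.087)),'side',proj('side',(.622,.057,.056)),proj('side',(.622,.057,.087)),'foot ring',proj('side',(.622,.057,.02)))
a=cv2.resize(ims['top'][92:172,176:272],(400,333),interpolation=2);b=cv2.resize(ims['side'][180:260,160:256],(400,333),interpolation=2)
cv2.imwrite('pics/c10.png',np.hstack([a,b]))
E
```

```text
t: 17.9
ee_pos: [0.6219, 0.0576, 0.0591]
tool_rot: [[-1.0, 0.0, -0.001], [0.0, 1.0, -0.0], [0.001, -0.0, -1.0]]
force: [0.5, -0.8, 0.1]
grip_width: 1.0
t: 18.9
ee_pos: [0.5219, -0.1633, 0.18]
tool_rot: [[-1.0, 0.003, 0.002], [0.003, 1.0, -0.0], [-0.002, -0.0, -1.0]]
force: [-0.7, 0.3, -0.8]
grip_width: 0.998
exp pot rim/blank top for socket: top [223.74274026 129.82755305] [223.11312843 126.8216087 ] side [207.5406791 222.3117699] [206.90372348 212.72626424] foot ring [208.24973665 232.98233329]
```

View pics/c10.png

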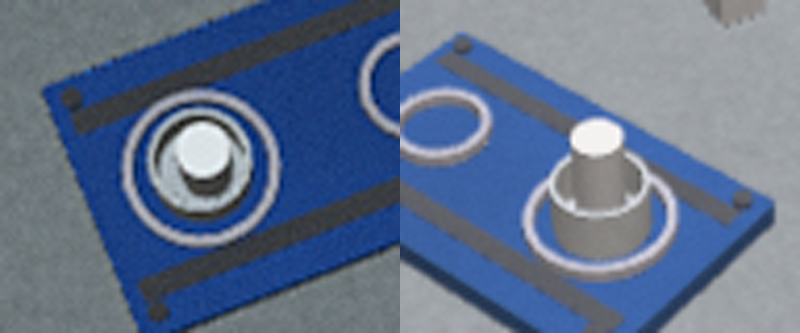

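Both views show the pot flat inside the larger ring and the blank upright in it. The rim is at (224,130), as predicted, and the blank's top is within about 2 px. I hand the job in.

```bash
python3 -c "
from rig import robot;print(robot.job_done())"
```

```text
the job is handed in; nothing more can be done
None
```

I stood the white blank in the larger aluminium pot on the bench, then carried both to the blue plate and set them inside the larger ring. I handed the job in at about 19 s of the 51 s allowed, and no verdict was reported.

- **Pot in ring:** in the last top view the pot's rim is where it should be for the ring's centre, (224,130). On setting down it met the plate at the expected height, with about 6 N.
- **Blank in pot:** in the side view its top is at (207,213), against a predicted (207,213), so it is upright and fully down. In the top view it is about 4 mm off centre, well inside the 14 mm allowed.
- **Disagreements:** the side camera's rough first fits were off, by up to 6 mm for the ring and 11 mm for the pot. The wrist camera matched the top camera within about 2 mm, so I used those two.
- **Robot:** the gripper is open and well away from everything.

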